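# Stow the tin press in its pocket under the drawer flap

### The job

Put the steel tin press away: lift it by its handle, set it flat on the painted bottom at the open mouth of the guide in the middle of the drawer, slide it in under the folded-down oak flap with its handle running in the slot, and feel for the hidden pocket until the disc drops fully home and lies flat in it, then let go. Go gently, without jamming or banging the press against the drawer, and leave the other things in and on the drawer where they lie.

Things in the scene. Friction and masses are not known exactly. Their poses are not given: they have to be found in the camera images.
- drawer: Wooden drawer fixed on the worktop, 300 (x) by 400 (y) mm, walls 32 high. Origin: centre of its underside; x points to its rear (away from the robot), y left, z up; all drawer measures are in mm in this frame. Painted bottom flat at z = 12. Front sill 8 high, x -138 to -88. The spaces left and right of the middle (x -88 to 20) hold the press on one side, the stopper on the other.
- slot_mouth (a point): Middle of the front edge of the oak flap, at bottom level (drawer x 20, y 0, z 12). The flap is folded down and fixed over drawer x 20 to 138, underside at z = 22, top at z = 27. A slot 28 wide (y -14 to 14) runs in from its front edge to x = 118.
- guide_mouth (a point): Point on the bottom at drawer x -45, y 0, z 12, in front of the flap: the press put down here lies flat and free. Battens 10 high guide the disc from here to the rear: flared, from about 120 apart at x = -55 to 75.6 apart at x = 0, then straight and parallel, 75.6 apart and centred on y = 0, on to x = 138 under the flap.
- search_middle (a point): Point on the lane's floor under the flap, drawer x 75, y 0, z 12. Not the pocket, only the middle of where it may be: the one round pocket (diameter 77, 4 deep, flat bottom) is centred on y = 0 at an x that differs every time, anywhere from 55 to 95, nearly hidden by the flap. This point does not follow it.
- press: Tin press, 0.18 to 0.33 kg: flat steel disc, diameter 72, 7 thick, with an upright boxwood handle on its centre, diameter 18, from 7 to 68 above the underside. Origin: centre of the underside; z along the handle. Origin at drawer z = 12 on the bottom, 8 in the pocket. Fingers a few mm wider than the handle push it along (slides easily, 0.5 to 2 N) and let it drop by its weight; seated, it resists.
- handle (a point): Point on the press's axis, 42 mm above the underside: the height to grip. Fingertips 19 mm lower then still clear the flap and walls.
- stopper: Silver-plated bottle stopper with a ball finial, standing upright, diameter 42, 63 mm high; origin at the centre of its underside. Bystander.
- cork_puller: Two-prong cork puller, boxwood cross handle 70 mm long and prongs 85 mm long pointing to the slot, 18 mm high, lying on the flap right of the slot; origin under the handle. Bystander.
- champagne_key: Brass T-shaped champagne key, 48 by 51 mm, 10 mm high, lying on the flap left of the slot; origin underneath. Bystander.
- sardine_key: Rusty iron sardine-tin key, 75 mm long, 5 mm high, lying on the front sill; origin under the middle of its ring. Bystander.
Not all that is in view belongs to the job. What is shaped like the press but black, blue or red is not meant.

How it is judged:
On the way:
1. the press lies flat on the bottom in the mouth of the guide, still in front of the pocket (x of press in the frame of drawer between -0.065 and 0.035 m and y of press in the frame of drawer between -0.025 and 0.025 m and z of press in the frame of drawer below 0.0145 m and angle between press's own z axis and vertical below 0.12 rad), for 0.2 s.
At the end, for the whole second after the job is handed in: The press is under the flap (drawer x 50 to 100 mm, y within 6 mm of the middle), its disc dropped into the pocket (origin 6 to 9.5 mm above the drawer's underside), upright within 0.05 rad, at rest and let go (x of press in the frame of drawer between 0.05 and 0.1 m and y of press in the frame of drawer between -0.006 and 0.006 m and z of press in the frame of drawer between 0.006 and 0.0095 m and angle between press's own z axis and vertical below 0.05 rad and linear speed of press below 0.02 m/s); the robot touches nothing.
It fails at once if the press is pushed against the drawer, its flap or its lane with more than 25 N (contact force between press and drawer above 25 N).
It fails at once if the stopper is moved more than 20 mm (distance of stopper from where it was at the start of the episode above 0.02 m).
It fails at once if the cork puller is moved more than 20 mm (distance of cork_puller from where it was at the start of the episode above 0.02 m).
It fails at once if the champagne key is moved more than 20 mm (distance of champagne_key from where it was at the start of the episode above 0.02 m).
It fails at once if the sardine key is moved more than 20 mm (distance of sardine_key from where it was at the start of the episode above 0.02 m).
It also fails if it takes over 48 s, if anything falls off the work surface, if the arm or the gripper's body presses on something with over 40 N, if the wrist force passes 120 N, or if a joint passes its speed limit or range.

### The arm

A 6-joint arm with a two-finger parallel gripper is mounted at the origin on the work surface. World frame = base frame: x ahead of the robot, y to its left, z up, the work surface at z = 0. Lengths are in m, angles in rad, forces in N, time in s.
With the tool pointing down it reaches from about 0.225 to 0.875 m from the base axis. Payload 3.4 kg.
Tool frame: the origin (TCP) lies on the centre line of the jaws, within the pads' length; the fingertips stand 19 mm ahead of it and the grasp point (between the pads) is the TCP; z points along the fingers, y is the direction in which the jaws open and shut (so a half turn about z gives the same grasp; the last joint's range is limited). The gripper opens to 85 mm and grips with 20 to 120 N. Pads are 22 mm wide; open, the fingers measure 114 mm over their backs; the gripper's body (76 mm by 85 mm) begins 54 mm behind the grasp point. The pads swing forward as they close: fully open they stand 13 mm farther back than shut.
Start: joints at [-1.426, 0.276, 1.505, -0, 1.361, -0.121], TCP at [0.151, -0.555, 0.25] pointing down, gripper open.
Joint ranges: [-2.89, 2.89], [-0.75, 2.08], [0.22, 2.7], [-1.18, 4.32], [0.11, 2.71], [-2.7, 2.7]. Speed limits (rad/s): [2.57, 2.57, 3.14, 3.14, 3.14, 3.14].

### API

Orientations are given as a unit quaternion [w, x, y, z].
In Python, from rig import monitor, eyes, manip, models gives the robot as it stands.
- The arm moves only by the tool send_rows, never from a script. Its argument "deltas" is a list of rows, each an object with "dp": the shift along the world's x, y, z each as a share of 0.12 m, from -1 to 1, a list of three; "rotation": the turn, a rotation vector about the world's x, y, z each as a share of 0.5 rad, from -1 to 1, a list of three. In form: [{"dp": [dx, dy, dz], "rotation": [rx, ry, rz]}, ...]. A call has 1 to 12 rows; each row is the pose to reach, as a shift and turn from the pose commanded when the call began; what a row does not reach only later rows make up. A row lasts 1/12 s, in which the tool goes at most 41.7 mm and 7.16 degrees, less where a joint would pass 70% of its speed; a pose out of reach is approached as far as the arm can. A call with a number of a shift or a turn outside -1 to 1 is refused whole. A call with a gripper value outside its range is refused whole. "fingers" is the closure, from -1 (fully open) to 1 (shut), set as the call begins (left out, the last holds). The fingers move at their own pace and stop on an object; "grip_force" is the grip in N (left out, the last holds). Time passes only in rows, so rows that repeat a pose let the fingers close. It gives the time, the measured TCP pose, the force and the opening at its end, in the units of the state.
- monitor.get_state(): the state, without advancing time (a new reading comes with each control period).
- eyes.get_image(name): name is "scene" or "side" or "wrist"; returns a dict with "color" (384x512x3 uint8, red, green, blue), "depth" (384x512 float32, m along the optical axis (not along the pixel's ray), 0 where there is no reading), "mtx" (3x3 intrinsics, pixels), "rvec" (rotation vector, rad) and "tvec" (3), from world to camera coordinates, as OpenCV has them. Camera axes: x right, y down, z forward; pixel columns grow to the right and rows downward; lengths in m; the calibration is good to about 2 mm. A picture is of the moment at which its call begins.
- manip.sign_off(): hands the job in, once; it reports no verdict.
Trained networks look in a picture, given as the dict that the camera call returned (one of the last four; its "shot" number tells which), for a name from the list of things; names that differ only in an ending like _2 or _b are one class to them, and where a whole thing is asked for, a point or a joint stands for the part that bears it (a point fixed in the world has none). Each returns a list of dicts, best first, with "score" (0 to 1); they miss things now and then, are a little off and sometimes report something else, mostly with a low value. They report only what shows in the picture. A call takes as long as a camera call. They do not tell look-alikes from the thing itself.
- models.find_in(name, picture): "box" ([left, top, right, bottom] in pixels, round what is visible of it).
The state is a dict: "clock": time; "qpos": joint angles; "qd": joint speeds; "effort": joint torques, N m; "position": TCP position; "ee_rot": TCP orientation; "contact_force": force on the tool from outside, world axes, zero at the start; "moment": the same for the moment, N m; "width": finger opening in m.
Only numpy, scipy, OpenCV 4.12 (cv2) and the standard library are available. Lean on these libraries where they do the work, as an engineer would, in place of code of your own. Each camera call takes 0.05 s, during which the arm holds its last target.

## Working session

There is one attempt and no reset: what is moved stays moved. The work goes in short steps, Python scripts to look and compute and a tool call to move; the robot and the scene stay as the last step left them, time stands still between calls to the robot, and variables do not carry over. Pictures are saved under pics/ and viewed, and the job is handed in when it is done.

Besides the shell and the picture viewer there is one more tool, called after "Call:" in YAML: its name, and indented under it one key for each argument. send_rows: Moves the arm, as the interface text tells. Its arguments: {"type":"object","properties":{"deltas":{"type":"array","items":{"type":"object","properties":{"dp":{"type":"array","items":{"type":"number"}},"rotation":{"type":"array","items":{"type":"number"}}}}},"fingers":{"type":"number"},"grip_force":{"type":"number"}},"required":["deltas"]}

```bash
mkdir -p pics
cat > h.py <<'E'
import numpy as np,cv2
from rig import monitor,eyes,manip,models
def P(im):
    R,_=cv2.Rodrigues(np.array(im["rvec"],float)); return np.array(im["mtx"]),R,np.array(im["tvec"],float).reshape(3)
def cloud(im):
    K,R,t=P(im); d=im["depth"]; v,u=np.mgrid[:d.shape[0],:d.shape[1]]
    c=np.stack([(u-K[0,2])/K[0,0]*d,(v-K[1,2])/K[1,1]*d,d],-1)
    w=(c-t)@R; w[d==0]=np.nan; return w
def proj(im,p):
    K,R,t=P(im); c=R@np.array(p,float)+t; q=K@c; return q[:2]/q[2]
def atz(im,u,v,z):
    K,R,t=P(im); r=R.T@np.linalg.solve(K,[u,v,1.]); o=-R.T@t; return o+r*(z-o[2])/r[2]
def save(im,n,box=None,s=1):
    a=im["color"][:,:,::-1]
    if box: a=a[box[1]:box[3],box[0]:box[2]]
    cv2.imwrite("pics/"+n,cv2.resize(a,None,fx=s,fy=s,interpolation=cv2.INTER_CUBIC))
E
python3 - <<'E'
from h import *
print(monitor.get_state())
for n in ["scene","side"]:
    im=eyes.get_image(n); save(im,n+"0.png",None,1.5); np.save(n+"0.npy",im,allow_pickle=True)
    for o in ["press","handle","drawer","stopper","cork_puller","champagne_key","sardine_key"]:
        for f in models.find_in(o,im)[:4]: print(n,o,round(f["score"],2),np.round(f["box"]))
E
```

```text
{'clock': 0.0, 'qpos': array([-1.42598179e+00,  2.76613066e-01,  1.50614171e+00,  4.37165314e-06,
        1.36070679e+00, -1.21014350e-01]), 'qd': array([ 0.00174925, -0.00085062,  0.0013122 ,  0.0012335 ,  0.00204124,
        0.00152962]), 'effort': array([ 1.87456517e-04, -4.16768575e+01, -2.45802462e+01,  1.66392838e-04,
        1.10734851e-02, -9.04764050e-06]), 'position': array([ 0.15097357, -0.55430952,  0.24942596]), 'ee_rot': array([-9.34417298e-04,  9.91179499e-01,  1.32522928e-01, -8.98268938e-06]), 'contact_force': array([-0.03689213,  0.23178384,  0.90276925]), 'moment': array([0.03387858, 0.0179784 , 0.01582287]), 'width': 0.08566987521470902}
scene press 0.9 [315. 157. 338. 189.]
scene press 0.9 [234. 155. 259. 189.]
scene press 0.86 [360. 189. 391. 223.]
scene press 0.65 [285. 193. 316. 234.]
scene handle 0.92 [285. 193. 319. 230.]
scene handle 0.76 [359. 191. 394. 223.]
scene handle 0.6 [313. 160. 340. 192.]
scene handle 0.56 [239. 157. 262. 189.]
scene drawer 0.65 [145. 188. 381. 318.]
scene stopper 0.75 [174. 214. 196. 247.]
scene stopper 0.3 [316. 240. 343. 259.]
scene cork_puller 0.97 [167. 250. 222. 283.]
scene champagne_key 0.5 [314. 235. 346. 261.]
scene sardine_key 0.45 [222. 203. 253. 214.]
scene sardine_key 0.43 [146. 188. 383. 317.]
side press 0.93 [258. 147. 292. 180.]
side press 0.83 [145. 200. 186. 239.]
side press 0.75 [167. 122. 199. 160.]
side press 0.67 [229.  94. 257. 131.]
side handle 0.91 [257. 141. 288. 181.]
side handle 0.88 [228.  92. 259. 128.]
side handle 0.87 [152. 199. 186. 239.]
side handle 0.59 [161. 126. 198. 160.]
side stopper 0.71 [316. 245. 338. 273.]
side cork_puller 0.77 [356. 222. 408. 268.]
side champagne_key 0.67 [318. 136. 339. 157.]
side sardine_key 0.45 [251. 203. 267. 242.]
```

View pics/scene0.png

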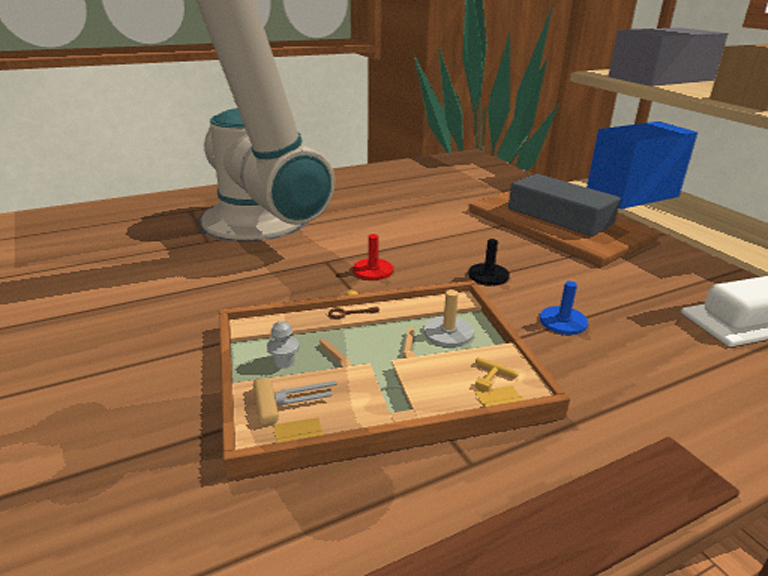

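View pics/side0.png

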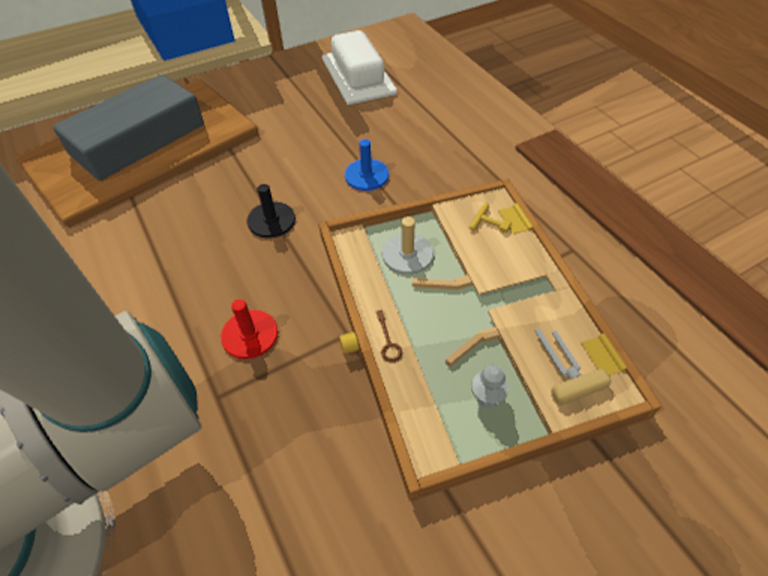

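Candidates for the press in the scene image (original px): steel disc with boxwood handle inside the drawer (300,212), red (248,173), black (326,173) and blue (376,206). In the side image, steel is at (272,162). I choose the steel one and check it in a crop while I measure the drawer pose.

Run:
```python
from h import *
from scipy.optimize import least_squares
ims={n:np.load(n+"0.npy",allow_pickle=True).item() for n in ["scene","side"]}
save(ims["side"],"crop0.png",(200,100,450,340),3)
pts=[]
for n,im in ims.items():
    w=cloud(im)
    # rough area
    m=(w[...,2]>.025)&(w[...,2]<.040)
    lab=m.astype(np.uint8); k,l,st,c=cv2.connectedComponentsWithStats(lab)
    i=1+np.argmax(st[1:,4]); print(n,st[i]); p=w[l==i]; 
    q=p[(p[:,2]>.029)&(p[:,2]<.035)]
    r=cv2.minAreaRect((q[:,:2]*1000).astype(np.float32)); print(r, np.median(q[:,2]))
    b=[257,141,293,181] if n=="side" else [285,190,318,234]
    s=w[b[1]:b[3],b[0]:b[2]].reshape(-1,3); h=s[(s[:,2]>.035)&(s[:,2]<.09)]
    # handle axis: circle fit
    f=least_squares(lambda x:np.hypot(h[:,0]-x[0],h[:,1]-x[1])-.009,np.nanmedian(h[:,:2],0)+[0,0],loss="soft_l1",f_scale=.002)
    print("handle",f.x,len(h),np.nanmax(h[:,2]),f.cost)
    top=h[h[:,2]>np.nanmax(h[:,2])-.006]; print("top",np.median(top,0))
    d=s[(s[:,2]>.015)&(s[:,2]<.023)]; print("disc",cv2.minEnclosingCircle((d[:,:2]*1000).astype(np.float32)))
```

```text
scene [  147   187   233   122 11401]
((568.4012451171875, 8.013626098632812), (400.65869140625, 317.81634521484375), 77.68617248535156) 0.03194162695567679
handle [0.55829932 0.13034862] 179 0.08156186600446691 0.00016012023408742287
top [0.56212037 0.12837416 0.07990982]
disc ((531.2350463867188, 163.04832458496094), 79.30401611328125)
side [  212   120   229   210 12808]
((564.6436157226562, 8.154815673828125), (400.974609375, 319.0251770019531), 77.73112487792969) 0.03160501672244295
handle [0.55744648 0.13029829] 161 0.08201158003753155 0.0002000212355956348
top [0.5566597  0.12813733 0.07994746]
disc ((580.8088989257812, 144.403564453125), 63.66437530517578)
```

View pics/crop0.png

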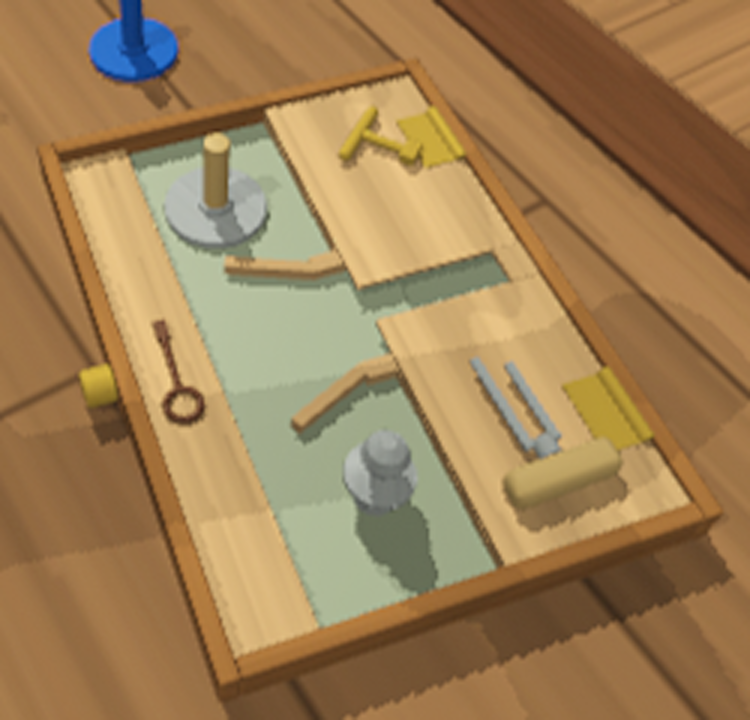

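The crop shows the steel disc with boxwood handle in the drawer's left space (216,190), so the choice is confirmed. The front knob spoils the rectangle fit, so I refine the drawer pose.

```bash
cat >> h.py <<'E'
def drw(p,c,yaw):
    e=np.array([np.cos(yaw),np.sin(yaw)]); n=np.array([-e[1],e[0]])
    d=p[...,:2]-np.array(c); return np.stack([d@e,d@n,p[...,2]],-1)
E
python3 - <<'E'
from h import *
from scipy.optimize import least_squares
ims={n:np.load(n+"0.npy",allow_pickle=True).item() for n in ["scene","side"]}
for n,im in ims.items():
    w=cloud(im); yaw=np.radians(-12.3); c=[.568,.008]
    for it in range(3):
        q=drw(w,c,yaw); z=q[...,2]
        m=(z>.0295)&(z<.0345)&(abs(q[...,0])<.175)&(abs(q[...,1])<.22); s=q[m]
        # rear edge, left, right outer edges by bins
        def edge(a,b,lo,hi,sgn):
            out=[]
            for k in np.arange(lo,hi,.01):
                t=s[(s[:,b]>=k)&(s[:,b]<k+.01)&(sgn*s[:,a]>0)]
                if len(t)>4: out.append((k+.005,sgn*np.max(sgn*t[:,a])))
            out=np.array(out); 
            x=out[:,0];y=out[:,1]; k=abs(y-np.median(y))<.006; pf=np.polyfit(x[k],y[k],1); return pf
        r=edge(0,1,-.18,.18,1); f=edge(0,1,.04,.18,-1); f2=edge(0,1,-.18,-.05,-1); l=edge(1,0,-.13,.13,1); rr=edge(1,0,-.13,.13,-1)
        print(n,"rear",r,"front",f,f2,"L",l,"R",rr)
        dyaw=(-r[0]+l[0]+rr[0])/3
        cx=(r[1]+(f[1]+f2[1])/2)/2; cy=(l[1]+rr[1])/2
        e=np.array([np.cos(yaw),np.sin(yaw)]);nn=np.array([-e[1],e[0]])
        c=c+e*cx+nn*cy; yaw+=dyaw
    print(n,c,np.degrees(yaw))
    q=drw(w,c,yaw)
    s=q[(q[...,2]>.008-.004)&(q[...,2]<.018)&(abs(q[...,1])<.011)&(q[...,0]>.03)&(q[...,0]<.115)]
    for k in np.arange(.025,.12,.01):
        t=s[(s[:,0]>=k-.005)&(s[:,0]<k+.005)]; print(round(k,3),len(t),np.round(np.median(t,0)*1000,1) if len(t) else "",end=";")
    print("press",drw(np.array([[.558,.1303,0]]),c,yaw))
E
```

```text
scene rear [0.00021258 0.15825713] front [-0.00144723 -0.14072552] [-0.00115984 -0.14141082] L [0.00116533 0.19835735] R [-0.00275193 -0.19927976]
scene rear [-0.00034416  0.14966726] front [-0.00279768 -0.14920163] [-0.00177431 -0.15007144] L [0.0011805 0.1988669] R [-0.00089734 -0.19881062]
scene rear [-0.00017847  0.14964706] front [-0.00258854 -0.14921734] [-0.00156006 -0.15008635] L [0.00097216 0.1988386 ] R [-0.00110744 -0.19883903]
scene [0.57631759 0.005743  ] -12.321555869583744
0.025 0 ;0.035 34 [35.5  1.9 12.2];0.045 35 [44.8  0.4 12.3];0.055 51 [53.6  1.   9.1];0.065 34 [65.2  1.5  8.3];0.075 34 [75.4  1.1  8.5];0.085 43 [84.9  1.5  8.3];0.095 22 [93.7  1.7  8.5];0.105 0 ;0.115 0 ;press [[-0.04447586  0.11777894  0.        ]]
side rear [-0.00318815  0.15541052] front [-0.00101233 -0.14364433] [-0.00276028 -0.14369554] L [0.00079812 0.19835938] R [ 0.00223211 -0.20043586]
side rear [-0.00093287  0.14954199] front [ 0.0012817  -0.14949899] [-0.00109933 -0.14962232] L [-1.31840407e-04  1.99376005e-01] R [-0.00065625 -0.19938929]
side rear [-0.00088439  0.14955135] front [ 0.00133132 -0.14948981] [-0.00105293 -0.14954538] L [-1.80476545e-04  1.99382644e-01] R [-0.00070438 -0.19938262]
side [0.57352034 0.00572697] -12.17848159843489
0.025 0 ;0.035 33 [35.1  2.9 12. ];0.045 33 [45.   3.6 11.7];0.055 22 [55.6  4.1  9.5];0.065 30 [65.   5.   7.7];0.075 27 [75.1  3.2  8. ];0.085 25 [85.2  4.3  8.2];0.095 26 [95.5  3.8  7.7];0.105 23 [105.1   4.4   8.2];0.115 14 [112.1   3.6   8.1];press [[-0.0414507  0.1184954  0.       ]]
```

Call:
send_rows:
  deltas:
    - {"dp":[0.19,0.32,0],"rotation":[0,0,0.12]}
    - {"dp":[0.38,0.64,0],"rotation":[0,0,0.24]}
    - {"dp":[0.57,0.95,0],"rotation":[0,0,0.364]}
    - {"dp":[0.57,0.95,0],"rotation":[0,0,0.364]}
  fingers: -1
  grip_force: 40

```text
clock: 1.13
position: [0.2214, -0.4349, 0.2503]
ee_rot: [-0.002, 0.975, 0.224, 0.001]
contact_force: [0.2, -0.5, -0.8]
width: 0.0852
```

Call:
send_rows:
  deltas:
    - {"dp":[0.19,0.32,0],"rotation":[0,0,0.12]}
    - {"dp":[0.38,0.64,0],"rotation":[0,0,0.24]}
    - {"dp":[0.57,0.95,0],"rotation":[0,0,0.364]}

```text
clock: 1.38
position: [0.2841, -0.3325, 0.2505]
ee_rot: [0.0, 0.951, 0.31, 0.0]
contact_force: [-0.7, 0.2, -0.8]
width: 0.0856
```

Call:
send_rows:
  deltas:
    - {"dp":[0.19,0.32,0],"rotation":[0,0,0.12]}
    - {"dp":[0.38,0.64,0],"rotation":[0,0,0.24]}
    - {"dp":[0.57,0.95,0],"rotation":[0,0,0.364]}

```text
clock: 1.63
position: [0.3485, -0.2249, 0.2507]
ee_rot: [0.001, 0.918, 0.396, 0.0]
contact_force: [1.3, -0.7, -0.2]
width: 0.0854
```

Call:
send_rows:
  deltas:
    - {"dp":[0.19,0.32,0],"rotation":[0,0,0.12]}
    - {"dp":[0.38,0.64,0],"rotation":[0,0,0.24]}
    - {"dp":[0.57,0.95,0],"rotation":[0,0,0.364]}
    - {"dp":[0.57,0.95,0],"rotation":[0,0,0.364]}

```text
clock: 1.97
position: [0.4189, -0.1075, 0.2507]
ee_rot: [-0.001, 0.877, 0.48, 0.002]
contact_force: [0.0, -0.3, -0.7]
width: 0.0852
```

Call:
send_rows:
  deltas:
    - {"dp":[0.19,0.32,0],"rotation":[0,0,0.12]}
    - {"dp":[0.38,0.64,0],"rotation":[0,0,0.24]}
    - {"dp":[0.57,0.95,0],"rotation":[0,0,0.364]}
    - {"dp":[0.57,0.95,0],"rotation":[0,0,0.364]}

```text
clock: 2.3
position: [0.4878, 0.0057, 0.2505]
ee_rot: [-0.0, 0.831, 0.557, 0.002]
contact_force: [0.8, -0.7, -0.1]
width: 0.0857
```

Run:
```python
from h import *
im=eyes.get_image("wrist"); np.save("w1.npy",im,allow_pickle=True); save(im,"w1.png",None,1.5)
s=monitor.get_state(); print(s)
w=cloud(im); c=[.575,.0057]; yaw=np.radians(-12.25)
print(proj(im,[.558,.130,.08]))
```

```text
{'clock': 2.35, 'qpos': array([-0.13485458,  0.14194542,  1.6831342 ,  0.00171164,  1.31500928,
        0.2559902 ]), 'qd': array([-0.06718405, -0.02599926,  0.03962608, -0.0560955 ,  0.01802883,
       -0.03895626]), 'effort': array([  0.22384951, -33.49418521, -23.86387825,  -0.06989198,
         0.1163859 ,   0.05807032]), 'position': array([0.4869998 , 0.00453805, 0.25028152]), 'ee_rot': array([-1.21451670e-04,  8.31073734e-01,  5.56161126e-01,  1.11192659e-03]), 'contact_force': array([0.51388097, 1.22502674, 0.13207096]), 'moment': array([-0.02597294,  0.04944118,  0.05362532]), 'width': 0.08513459123287442}
[273.96385932   5.67598583]
```

View pics/w1.png

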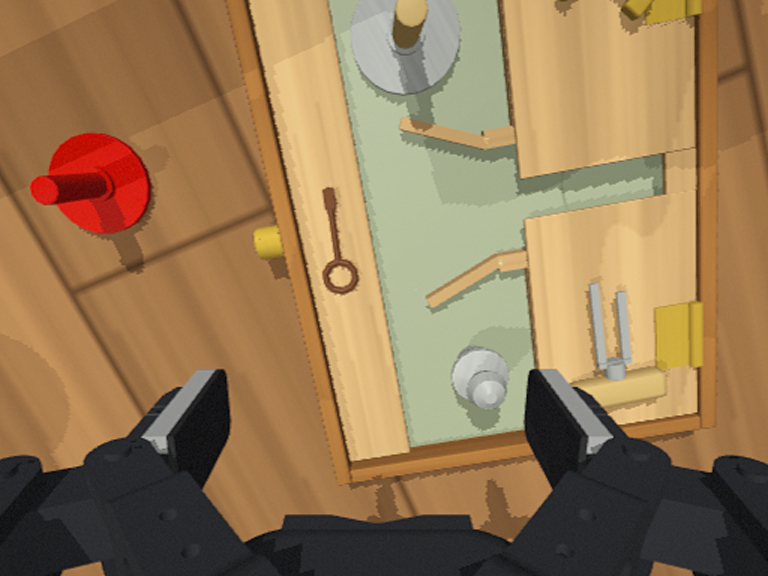

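The wrist view shows the press at the top (407,30 in this 1.5x view), the slot at (610,180) with a faint arc at (562,190), which is the pocket's front edge, and all bystanders clear. Next I measure from this view.

Run:
```python
from h import *
im=np.load("w1.npy",allow_pickle=True).item()
w=cloud(im)
save(im,"w1c.png",(330,90,470,155),5)
def pick(u,v,z): return atz(im,u/1.5,v/1.5,z)
# slot edge corners on flap top z=.027 : front corners
A=pick(520,179,.027);B=pick(525,220,.027);C=pick(663,153,.027);D=pick(666,193,.027)
print("slot corners",A,B,C,D)
d1=C-A;d2=D-B;print(np.degrees(np.arctan2(d1[1],d1[0])),np.degrees(np.arctan2(d2[1],d2[0])), np.hypot(*d1[:2]),np.hypot(*(A-B)[:2]))
m=(A+B+C+D)[:2]/4; print("slot mid (drawer 69,0)",m)
yaw=np.radians(-12.25);e=np.array([np.cos(yaw),np.sin(yaw)]); print("centre",m-e*.069)
c=[.575,.0057]
q=drw(w,c,yaw)
for k in np.arange(.03,.125,.005):
    t=q[(abs(q[...,0]-k)<.0025)&(abs(q[...,1])<.010)&(q[...,2]<.02)]
    print(round(k*1000),len(t),np.round(np.median(t[:,2])*1000,1) if len(t) else "",end="; ")
# flap points bounding in drawer frame
f=q[(q[...,2]>.0245)&(q[...,2]<.029)&(abs(q[...,1])<.13)&(q[...,0]>0)&(q[...,0]<.138)]
for x0 in (.03,.05,.07,.09,.105):
    t=f[abs(f[:,0]-x0)<.006]; print("slot edges at",x0,np.min(t[t[:,1]>0,1]),np.max(t[t[:,1]<0,1]))
for y0 in(-.09,-.06,-.03,.03,.06): 
    t=f[abs(f[:,1]-y0)<.005]; print("front",y0,np.percentile(t[:,0],1) if len(t) else 0)
g=w[0:70,220:320].reshape(-1,3); h=g[(g[:,2]>.017)&(g[:,2]<.0215)];print("disc",cv2.minEnclosingCircle((h[:,:2]*1000).astype(np.float32)),len(h))
h=g[(g[:,2]>.077)&(g[:,2]<.085)];print("top",cv2.minEnclosingCircle((h[:,:2]*1000).astype(np.float32)),len(h),np.median(h[:,2]))
```

```text
slot corners [0.59696482 0.01532722 0.027     ] [ 0.59152121 -0.0126777   0.027     ] [ 0.69139281 -0.00510226  0.027     ] [ 0.68696064 -0.0319812   0.027     ]
-12.207782356407789 -11.43434250595869 0.0966126813356116 0.028529081279362482
slot mid (drawer 69,0) [ 0.64170987 -0.00860849]
centre [0.57428092 0.00603177]
30 88 11.8; 35 87 12.1; 40 88 12.0; 45 85 11.9; 50 85 11.9; 55 64 8.3; 60 88 8.0; 65 82 7.9; 70 87 7.8; 75 90 7.9; 80 83 8.0; 85 85 7.9; 90 88 7.7; 95 86 7.7; 100 90 7.9; 105 85 7.8; 110 89 7.9; 115 86 7.6; 120 90 7.7; slot edges at 0.03 0.014168078914687847 -0.013665880966937128
slot edges at 0.05 0.014253545662817847 -0.013832265725932399
slot edges at 0.07 0.014230826692703173 -0.013777803869906062
slot edges at 0.09 0.014272539903443711 -0.013656411302857573
slot edges at 0.105 0.014180455753997736 -0.013707738658638424
front -0.09 0.02039055688605064
front -0.06 0.02068163352791906
front -0.03 0.020763672254390558
front 0.03 0.02076773911536859
front 0.06 0.02076921734136099
disc ((544.6607666015625, 123.33467102050781), 50.196163177490234) 3435
top ((557.914794921875, 129.51611328125), 8.79063892364502) 350 0.07973279042161531
```

View pics/w1c.png

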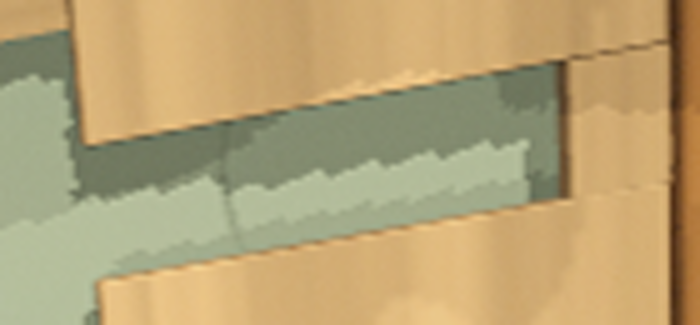

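Call:
send_rows:
  deltas:
    - {"dp":[0.18,0.3,-0.2],"rotation":[0,0,0.12]}
    - {"dp":[0.36,0.6,-0.4],"rotation":[0,0,0.24]}
    - {"dp":[0.54,0.95,-0.5],"rotation":[0,0,0.364]}
    - {"dp":[0.54,0.95,-0.5],"rotation":[0,0,0.364]}
    - {"dp":[0.54,0.95,-0.5],"rotation":[0,0,0.364]}
    - {"dp":[0.54,0.95,-0.5],"rotation":[0,0,0.364]}

```text
clock: 2.85
position: [0.5492, 0.1145, 0.1896]
ee_rot: [-0.0, 0.778, 0.628, -0.001]
contact_force: [-0.7, -0.2, 0.3]
width: 0.0857
```

```bash
cat >> h.py <<'E'
C=np.array([.5752,.0058]);YAW=np.radians(-12.25)
def st():
    s=monitor.get_state(); w,x,y,z=s["ee_rot"]; from scipy.spatial.transform import Rotation as R
    r=R.from_quat([x,y,z,w]).as_matrix()
    print(s["clock"],"pos",np.round(s["position"],4),"drawer",np.round(drw(s["position"],C,YAW)*1000,1),"yjaw",np.round(np.degrees(np.arctan2(r[1,1],r[0,1])),2),"zax",np.round(r[:,2],4),"F",np.round(s["contact_force"],1),"w",round(s["width"]*1000,1))
    return s
E
python3 -c "
from h import *
st()"
```

```text
2.85 pos [0.5492 0.1145 0.1896] drawer [-48.4 100.7 189.6] yjaw -12.21 zax [-0.0021 -0.0017 -1.    ] F [-0.7 -0.2  0.3] w 85.7
```

Call:
send_rows:
  deltas:
    - {"dp":[0.07,0.13,-0.2],"rotation":[0,0,0]}
    - {"dp":[0.07,0.13,-0.38],"rotation":[0,0,0]}
    - {"dp":[0.07,0.13,-0.38],"rotation":[0,0,0]}
    - {"dp":[0.07,0.13,-0.38],"rotation":[0,0,0]}
    - {"dp":[0.07,0.13,-0.38],"rotation":[0,0,0]}

```text
clock: 3.27
position: [0.5583, 0.1296, 0.1462]
ee_rot: [0.001, 0.779, 0.627, 0.0]
contact_force: [0.7, -0.5, 0.1]
width: 0.0853
```

Run:
```python
from h import *
st()
im=eyes.get_image("wrist"); save(im,"w2.png",None,1.5); np.save("w2.npy",im,allow_pickle=True)
w=cloud(im); g=w.reshape(-1,3); h=g[(abs(g[:,2]-.080)<.003)&(np.hypot(g[:,0]-.558,g[:,1]-.13)<.02)]
print(len(h)); print(cv2.minEnclosingCircle((h[:,:2]*1000).astype(np.float32)) if len(h) else "")
```

```text
3.2667 pos [0.5583 0.1296 0.1462] drawer [-42.8 117.4 146.2] yjaw -12.3 zax [ 1.6e-03 -5.0e-04 -1.0e+00] F [ 0.7 -0.5  0.1] w 85.3
624
((558.252685546875, 130.42251586914062), 8.926301956176758)
```

View pics/w2.png

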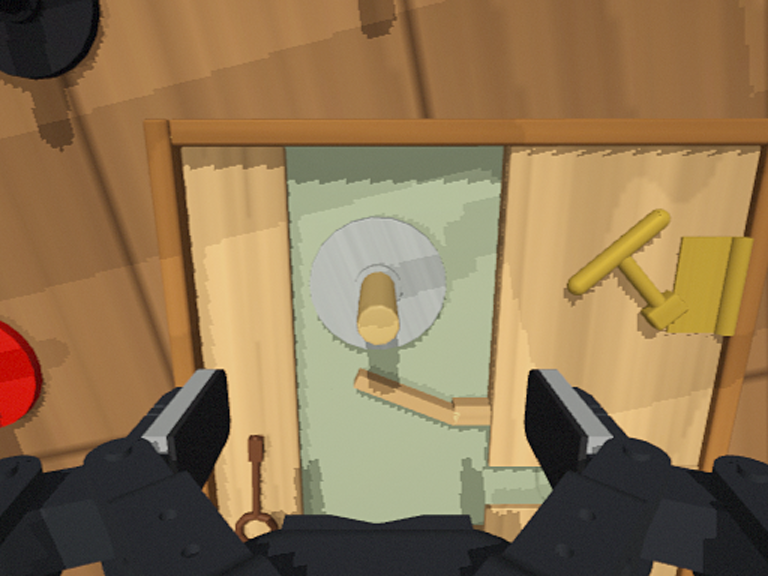

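The view shows the handle top at (378,322), midway between the jaws, with the jaw axis parallel to the drawer. I descend to grip height.

Call:
send_rows:
  deltas:
    - {"dp":[0,0.005,-0.2],"rotation":[0,0,0]}
    - {"dp":[0,0.005,-0.4],"rotation":[0,0,0]}
    - {"dp":[0,0.005,-0.6],"rotation":[0,0,0]}
    - {"dp":[0,0.005,-0.768],"rotation":[0,0,0]}
    - {"dp":[0,0.005,-0.768],"rotation":[0,0,0]}
    - {"dp":[0,0.005,-0.768],"rotation":[0,0,0]}

```text
clock: 3.82
position: [0.5581, 0.1313, 0.0531]
ee_rot: [0.0, 0.778, 0.628, -0.0]
contact_force: [0.7, -1.1, 0.4]
width: 0.0855
```

Call:
send_rows:
  deltas:
    - {"dp":[0,0,0],"rotation":[0,0,0]}
    - {"dp":[0,0,0],"rotation":[0,0,0]}
    - {"dp":[0,0,0],"rotation":[0,0,0]}
    - {"dp":[0,0,0],"rotation":[0,0,0]}
    - {"dp":[0,0,0],"rotation":[0,0,0]}
    - {"dp":[0,0,0],"rotation":[0,0,0]}
    - {"dp":[0,0,0],"rotation":[0,0,0]}
    - {"dp":[0,0,0],"rotation":[0,0,0]}
    - {"dp":[0,0,0],"rotation":[0,0,0]}
  fingers: 1
  grip_force: 25

```text
clock: 4.57
position: [0.5584, 0.1318, 0.0532]
ee_rot: [0.0, 0.778, 0.628, 0.0]
contact_force: [-1.2, -0.2, 5.6]
width: 0.0174
```

```bash
python3 -c "
from h import *
st()"
```

```text
4.5667 pos [0.5584 0.1318 0.0532] drawer [-43.2 119.6  53.2] yjaw -12.2 zax [ 0.0011  0.     -1.    ] F [-1.2 -0.2  5.6] w 17.4
```

Call:
send_rows:
  deltas:
    - {"dp":[0,0,0.05],"rotation":[0,0,0]}
    - {"dp":[0,0,0.12],"rotation":[0,0,0]}
    - {"dp":[0,0,0.22],"rotation":[0,0,0]}
    - {"dp":[0,0,0.22],"rotation":[0,0,0]}
    - {"dp":[0,0,0.22],"rotation":[0,0,0]}

```text
clock: 4.98
position: [0.5584, 0.1319, 0.0795]
ee_rot: [0.0, 0.778, 0.628, 0.001]
contact_force: [0.4, -0.5, -2.6]
width: 0.0173
```

Run:
```python
from h import *
st()
im=eyes.get_image("side"); save(im,"s2.png",(200,80,420,320),3)
```

```text
4.9833 pos [0.5584 0.1319 0.0795] drawer [-43.2 119.6  79.5] yjaw -12.2 zax [ 1.5e-03  1.0e-04 -1.0e+00] F [ 0.4 -0.5 -2.6] w 17.3
```

View pics/s2.png

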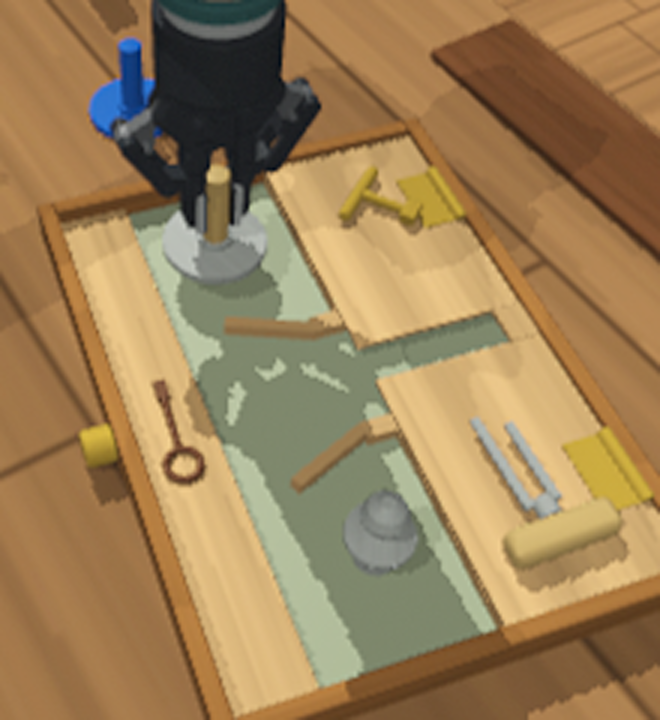

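The press hangs upright in the fingers. I carry it to the guide mouth.

Call:
send_rows:
  deltas:
    - {"dp":[-0.03,-0.12,0],"rotation":[0,0,0]}
    - {"dp":[-0.07,-0.3,0],"rotation":[0,0,0]}
    - {"dp":[-0.11,-0.5,0],"rotation":[0,0,0]}
    - {"dp":[-0.16,-0.7,0],"rotation":[0,0,0]}
    - {"dp":[-0.2,-0.87,0],"rotation":[0,0,0]}
    - {"dp":[-0.22,-0.96,0],"rotation":[0,0,0]}
    - {"dp":[-0.22,-0.96,0],"rotation":[0,0,0]}
    - {"dp":[-0.22,-0.96,0],"rotation":[0,0,0]}
    - {"dp":[-0.22,-0.96,0],"rotation":[0,0,0]}

```text
clock: 5.78
position: [0.5317, 0.0171, 0.0788]
ee_rot: [-0.0, 0.778, 0.628, 0.0]
contact_force: [-0.4, -0.2, -2.5]
width: 0.0173
```

Run:
```python
from h import *
st()
for n in ("side","scene"):
    im=eyes.get_image(n); save(im,n+"3.png",(200,80,420,320) if n=="side" else (140,130,400,330),3)
    w=cloud(im); q=drw(w,C,YAW)
    t=q[(q[...,2]>.088)&(q[...,2]<.110)&(abs(q[...,0]+.044)<.03)&(abs(q[...,1])<.03)]; print(n,len(t),np.round(np.median(t,0),4))
    t=q[(q[...,2]>.036)&(q[...,2]<.055)&(abs(q[...,0]+.044)<.05)&(abs(q[...,1])<.05)]
    A=np.c_[t[:,:2],np.ones(len(t))]
    ok=np.ones(len(t),bool)
    for _ in range(5):
        k=np.linalg.lstsq(A[ok],t[ok,2],rcond=None)[0]; r=t[:,2]-A@k; ok=abs(r)<.0025
    print("plane",k,ok.sum(),cv2.minEnclosingCircle((t[ok][:,:2]*1000).astype(np.float32)))
```

```text
5.7833 pos [0.5317 0.0171 0.0788] drawer [-44.9   1.8  78.8] yjaw -12.22 zax [ 0.e+00  6.e-04 -1.e+00] F [-0.4 -0.2 -2.5] w 17.3
side 240 [-0.0441 -0.0069  0.1035]
plane [-0.00167278  0.0031445   0.04419857] 619 ((-46.70399856567383, -1.0344351530075073), 35.87206268310547)
scene 75 [-0.0294 -0.0074  0.0954]
plane [-0.01181623  0.00358274  0.04431043] 427 ((-43.76670455932617, -0.40937936305999756), 36.3632698059082)
```

View pics/side3.png

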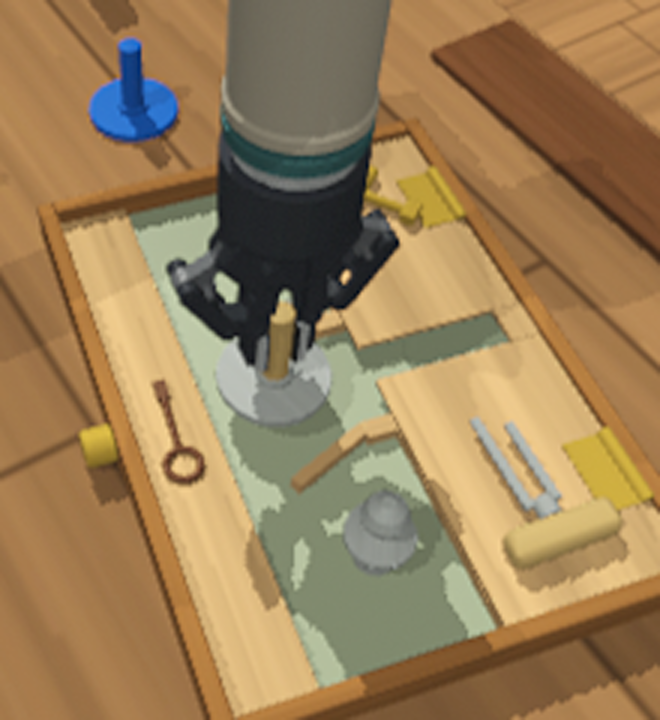

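The disc hangs level, centred at drawer (-45, -1), with its underside about 25 mm above the bottom. I lower it gently.

Call:
send_rows:
  deltas:
    - {"dp":[0,0.005,-0.05],"rotation":[0,0,0]}
    - {"dp":[0,0.005,-0.1],"rotation":[0,0,0]}
    - {"dp":[0,0.005,-0.15],"rotation":[0,0,0]}
    - {"dp":[0,0.005,-0.175],"rotation":[0,0,0]}
    - {"dp":[0,0.005,-0.19],"rotation":[0,0,0]}
    - {"dp":[0,0.005,-0.195],"rotation":[0,0,0]}
    - {"dp":[0,0.005,-0.195],"rotation":[0,0,0]}

```text
clock: 6.47
position: [0.5315, 0.0172, 0.0553]
ee_rot: [-0.0, 0.778, 0.628, -0.0]
contact_force: [0.1, -0.8, -3.1]
width: 0.017
```

Call:
send_rows:
  deltas:
    - {"dp":[0,0,-0.004],"rotation":[0,0,0]}
    - {"dp":[0,0,-0.008],"rotation":[0,0,0]}
    - {"dp":[0,0,-0.012],"rotation":[0,0,0]}
    - {"dp":[0,0,-0.012],"rotation":[0,0,0]}

```text
clock: 6.8
position: [0.5316, 0.0172, 0.0542]
ee_rot: [0.0, 0.778, 0.628, 0.0]
contact_force: [-0.1, 0.7, -2.7]
width: 0.0173
```

Call:
send_rows:
  deltas:
    - {"dp":[0,0,-0.004],"rotation":[0,0,0]}
    - {"dp":[0,0,-0.008],"rotation":[0,0,0]}
    - {"dp":[0,0,-0.008],"rotation":[0,0,0]}
    - {"dp":[0,0,-0.008],"rotation":[0,0,0]}

```text
clock: 7.13
position: [0.5316, 0.0172, 0.0533]
ee_rot: [0.0, 0.778, 0.628, 0.0]
contact_force: [-1.3, -0.2, -0.4]
width: 0.017
```

Contact: the weight has come off. I open the fingers a few mm so the press lies free.

Call:
send_rows:
  deltas:
    - {"dp":[0,0,0],"rotation":[0,0,0]}
    - {"dp":[0,0,0],"rotation":[0,0,0]}
    - {"dp":[0,0,0],"rotation":[0,0,0]}
    - {"dp":[0,0,0],"rotation":[0,0,0]}
    - {"dp":[0,0,0],"rotation":[0,0,0]}
  fingers: 0.44
  grip_force: 20

```text
clock: 7.55
position: [0.5317, 0.0172, 0.0533]
ee_rot: [0.0, 0.778, 0.628, 0.0]
contact_force: [-0.0, -0.7, 0.8]
width: 0.0239
```

```bash
cat >> h.py <<'E'
def meas(tag):
    for n in ("side","scene"):
        im=eyes.get_image(n); save(im,tag+n+".png",(200,80,420,320) if n=="side" else (140,130,400,330),3)
        np.save(tag+n+".npy",im,allow_pickle=True)
E
python3 - <<'E'
from h import *
st(); meas("a")
for n in ("side","scene"):
    im=np.load("a"+n+".npy",allow_pickle=True).item(); q=drw(cloud(im),C,YAW)
    t=q[(q[...,2]>.016)&(q[...,2]<.022)&(abs(q[...,0]+.044)<.04)&(abs(q[...,1])<.04)]
    print(n,len(t),cv2.minEnclosingCircle((t[:,:2]*1000).astype(np.float32)),np.median(t[:,2]))
E
```

```text
7.55 pos [0.5317 0.0172 0.0533] drawer [-44.9   1.9  53.3] yjaw -12.21 zax [ 4.e-04 -1.e-04 -1.e+00] F [-0.  -0.7  0.8] w 23.9
side 586 ((-37.6207389831543, -6.293540000915527), 46.24828338623047) 0.018758834749532778
scene 430 ((-37.10482406616211, -5.448813438415527), 45.51079559326172) 0.019188729941649052
```

View pics/aside.png

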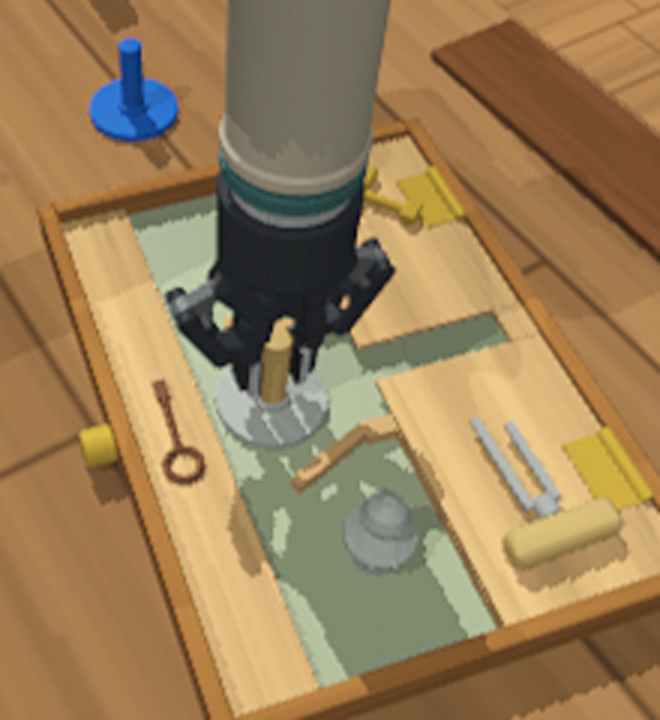

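The press lies flat and free in the guide mouth, with the fingers 24 mm apart around the handle. I push it along drawer +x.

Call:
send_rows:
  deltas:
    - {"dp":[0.037,-0.025,0],"rotation":[0,0,0]}
    - {"dp":[0.078,-0.034,0],"rotation":[0,0,0]}
    - {"dp":[0.119,-0.043,0],"rotation":[0,0,0]}
    - {"dp":[0.159,-0.052,0],"rotation":[0,0,0]}
    - {"dp":[0.2,-0.06,0],"rotation":[0,0,0]}
    - {"dp":[0.241,-0.069,0],"rotation":[0,0,0]}
    - {"dp":[0.281,-0.078,0],"rotation":[0,0,0]}
    - {"dp":[0.322,-0.087,0],"rotation":[0,0,0]}
    - {"dp":[0.363,-0.096,0],"rotation":[0,0,0]}
    - {"dp":[0.404,-0.104,0],"rotation":[0,0,0]}

```text
clock: 8.48
position: [0.5805, 0.0046, 0.0531]
ee_rot: [0.0, 0.778, 0.628, 0.0]
contact_force: [-1.3, 0.4, -0.6]
width: 0.0241
```

Run:
```python
from h import *
st(); meas("b")
```

```text
8.4833 pos [0.5805 0.0046 0.0531] drawer [ 5.5 -0.  53.1] yjaw -12.2 zax [ 0. -0. -1.] F [-1.3  0.4 -0.6] w 24.1
```

View pics/bside.png

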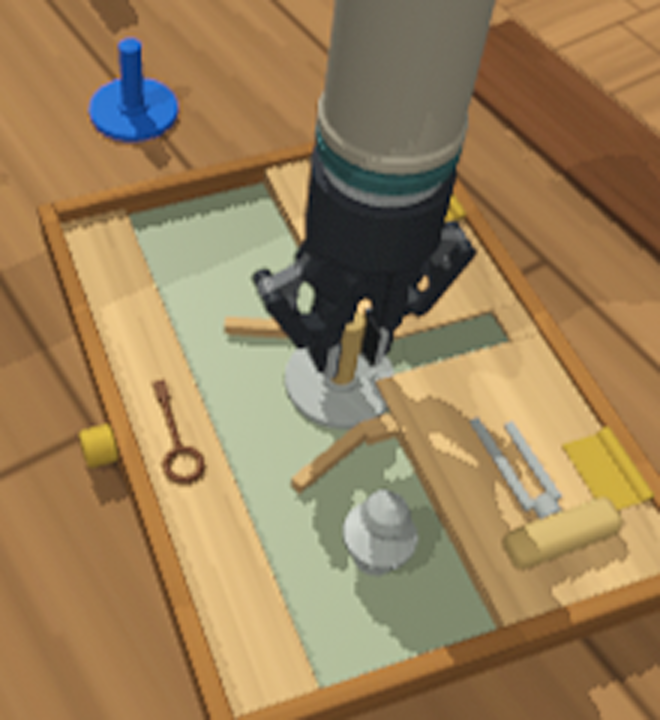

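The press is entering under the flap upright, at about 1.3 N. I continue.

Call:
send_rows:
  deltas:
    - {"dp":[0.041,-0.009,0],"rotation":[0,0,0]}
    - {"dp":[0.081,-0.018,0],"rotation":[0,0,0]}
    - {"dp":[0.122,-0.027,0],"rotation":[0,0,0]}
    - {"dp":[0.163,-0.035,0],"rotation":[0,0,0]}
    - {"dp":[0.204,-0.044,0],"rotation":[0,0,0]}
    - {"dp":[0.244,-0.053,0],"rotation":[0,0,0]}
    - {"dp":[0.285,-0.062,0],"rotation":[0,0,0]}
    - {"dp":[0.326,-0.071,0],"rotation":[0,0,0]}
    - {"dp":[0.366,-0.08,0],"rotation":[0,0,0]}
    - {"dp":[0.407,-0.088,0],"rotation":[0,0,0]}

```text
clock: 9.42
position: [0.6293, -0.006, 0.0531]
ee_rot: [-0.0, 0.778, 0.628, -0.0]
contact_force: [-1.1, 0.0, 0.7]
width: 0.0237
```

Call:
send_rows:
  deltas:
    - {"dp":[0.033,-0.007,0],"rotation":[0,0,0]}
    - {"dp":[0.065,-0.014,0],"rotation":[0,0,0]}
    - {"dp":[0.098,-0.021,0],"rotation":[0,0,0]}
    - {"dp":[0.13,-0.028,0],"rotation":[0,0,0]}

```text
clock: 9.75
position: [0.6448, -0.0093, 0.0533]
ee_rot: [-0.0, 0.778, 0.628, -0.0]
contact_force: [-1.3, 0.5, 1.0]
width: 0.0239
```

Run:
```python
from h import *
st(); meas("c")
```

```text
9.75 pos [ 0.6448 -0.0093  0.0533] drawer [71.2  0.  53.3] yjaw -12.2 zax [-1.e-04 -0.e+00 -1.e+00] F [-1.3  0.5  1. ] w 23.9
```

View pics/cside.png

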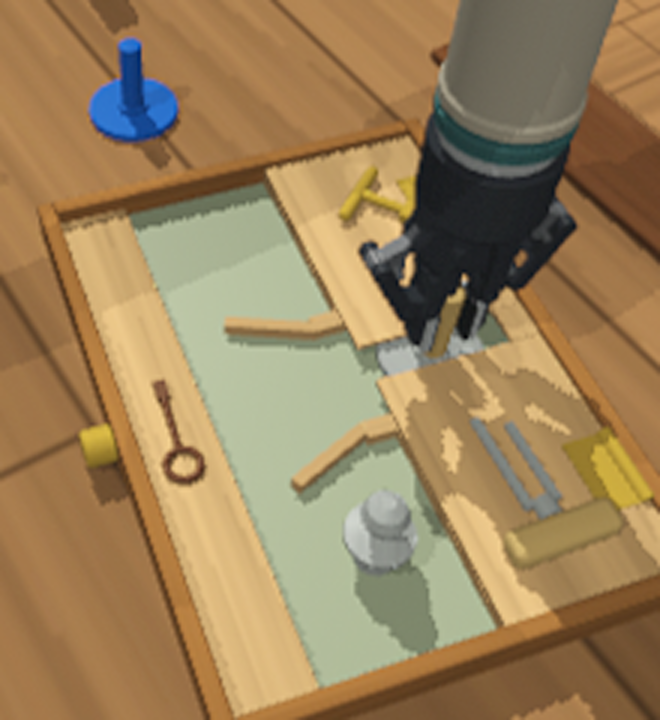

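No hindrance so far. Now slower, 1.5 mm a row.

Call:
send_rows:
  deltas:
    - {"dp":[0.012,-0.003,0],"rotation":[0,0,0]}
    - {"dp":[0.024,-0.005,0],"rotation":[0,0,0]}
    - {"dp":[0.037,-0.008,0],"rotation":[0,0,0]}
    - {"dp":[0.049,-0.011,0],"rotation":[0,0,0]}
    - {"dp":[0.061,-0.013,0],"rotation":[0,0,0]}
    - {"dp":[0.073,-0.016,0],"rotation":[0,0,0]}
    - {"dp":[0.085,-0.019,0],"rotation":[0,0,0]}
    - {"dp":[0.098,-0.021,0],"rotation":[0,0,0]}
    - {"dp":[0.11,-0.024,0],"rotation":[0,0,0]}

```text
clock: 10.6
position: [0.6579, -0.0122, 0.0531]
ee_rot: [0.0, 0.778, 0.628, 0.0]
contact_force: [-0.3, 0.2, -0.2]
width: 0.0237
```

Call:
send_rows:
  deltas:
    - {"dp":[0.008,-0.002,0],"rotation":[0,0,0]}
    - {"dp":[0.016,-0.004,0],"rotation":[0,0,0]}
    - {"dp":[0.024,-0.005,0],"rotation":[0,0,0]}
    - {"dp":[0.033,-0.007,0],"rotation":[0,0,0]}

```text
clock: 10.93
position: [0.6617, -0.013, 0.0532]
ee_rot: [0.0, 0.778, 0.628, -0.0]
contact_force: [-0.3, -0.1, -0.5]
width: 0.0239
```

Run:
```python
from h import *
st(); meas("d")
```

```text
10.9333 pos [ 0.6617 -0.013   0.0532] drawer [88.5  0.  53.2] yjaw -12.2 zax [ 0. -0. -1.] F [-0.3 -0.1 -0.5] w 23.9
```

View pics/dside.png

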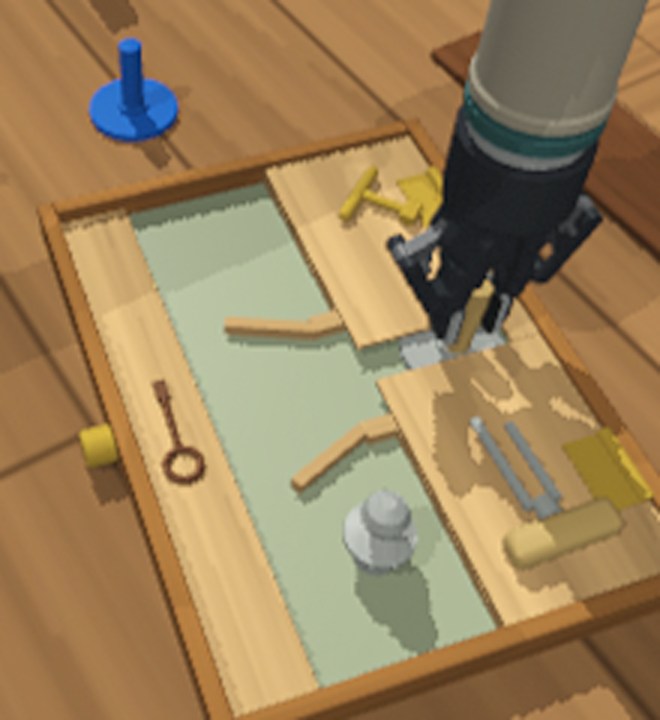

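The push force fell to about 0.3 N and the handle leans slightly forward, so the disc is tipping over the pocket edge. I go on in 1 mm rows.

Call:
send_rows:
  deltas:
    - {"dp":[0.008,-0.002,0],"rotation":[0,0,0]}
    - {"dp":[0.016,-0.004,0],"rotation":[0,0,0]}
    - {"dp":[0.024,-0.005,0],"rotation":[0,0,0]}
    - {"dp":[0.024,-0.005,0],"rotation":[0,0,0]}

```text
clock: 11.37
position: [0.6648, -0.0135, 0.0532]
ee_rot: [0.0, 0.778, 0.628, 0.0]
contact_force: [0.2, 0.5, -0.7]
width: 0.0239
```

Call:
send_rows:
  deltas:
    - {"dp":[0.008,-0.002,0],"rotation":[0,0,0]}
    - {"dp":[0.016,-0.004,0],"rotation":[0,0,0]}
    - {"dp":[0.016,-0.004,0],"rotation":[0,0,0]}

```text
clock: 11.62
position: [0.6667, -0.0141, 0.0532]
ee_rot: [0.0, 0.778, 0.628, 0.0]
contact_force: [0.1, 0.2, -0.2]
width: 0.0241
```

```bash
cat >> h.py <<'E'
def hnd(tag):
    for n in ("side","scene"):
        im=np.load(tag+n+".npy",allow_pickle=True).item(); q=drw(cloud(im),C,YAW)
        # light wood handle pixels
        hsv=cv2.cvtColor(im["color"],cv2.COLOR_RGB2HSV)
        m=(q[...,2]>.05)&(q[...,2]<.085)&(abs(q[...,1])<.02)&(q[...,0]>.05)&(q[...,0]<.13)&(hsv[...,1]>70)&(hsv[...,2]>70)
        t=q[m]; 
        if len(t): print(n,len(t),"med",np.round(np.median(t,0)*1000,1),"top z",np.round(np.percentile(t[:,2],97)*1000,1))
        f=q[(q[...,2]>.005)&(q[...,2]<.0215)&(abs(q[...,1])<.012)&(q[...,0]>.03)&(q[...,0]<.12)]
        for k in np.arange(.03,.12,.01):
            u=f[abs(f[:,0]-k)<.005]
            if len(u)>3: print("  ",round(k*1000),len(u),np.round(np.median(u[:,2])*1000,1),end="")
        print()
E
python3 - <<'E'
from h import *
st(); meas("e")
for t in "cde": print(t); hnd(t)
E
```

```text
11.6167 pos [ 0.6667 -0.0141  0.0532] drawer [93.6 -0.  53.2] yjaw -12.21 zax [ 3.e-04 -1.e-04 -1.e+00] F [ 0.1  0.2 -0.2] w 24.1
c
side 90 med [68.  -7.7 73.1] top z 82.0
   30 36 18.9   40 45 20.0   50 42 19.7   60 9 18.9   80 20 18.5   90 30 18.3   100 14 17.2   110 22 7.9
scene 15 med [71.  -8.5 66.3] top z 81.8
   40 9 20.7   50 15 20.0   80 48 18.6   90 45 18.1   100 60 17.0
d
side 101 med [85.7 -7.7 71.7] top z 80.9
   30 21 12.2   40 34 11.7   50 51 19.2   60 40 19.2   70 40 19.0   80 5 20.8   90 4 21.0   100 22 16.7   110 25 15.4
scene 18 med [90.1 -8.4 57.8] top z 79.6
   30 5 13.1   40 7 12.3   50 7 19.5   60 15 19.9   70 10 19.4   90 31 19.9   100 60 16.7
e
side 90 med [90.1 -7.8 70.6] top z 81.9
   30 18 11.5   40 35 12.1   50 45 12.2   60 44 18.0   70 40 17.5   80 25 18.0   90 4 21.0   100 10 17.1   110 30 15.5
scene 15 med [91.4 -8.2 58.8] top z 74.5
   30 7 12.5   40 16 12.1   60 15 18.7   70 14 18.3   90 8 20.3   100 62 17.7   110 4 16.8
```

View pics/eside.png

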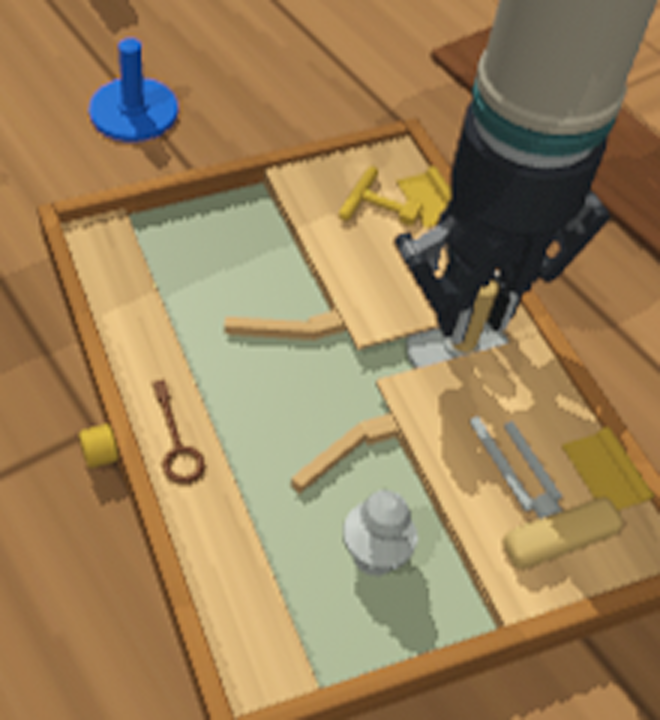

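The disc's rear has sunk to about 17.5-18 mm (15 means home) and its front to about 15.5, so it is nearly in. A little farther.

Call:
send_rows:
  deltas:
    - {"dp":[0.008,-0.002,0],"rotation":[0,0,0]}
    - {"dp":[0.008,-0.002,0],"rotation":[0,0,0]}
    - {"dp":[0.008,-0.002,0],"rotation":[0,0,0]}

```text
clock: 11.97
position: [0.6677, -0.0143, 0.0533]
ee_rot: [0.0, 0.778, 0.628, 0.0]
contact_force: [-0.6, 0.2, -0.2]
width: 0.0238
```

Run:
```python
from h import *
st(); meas("f")
for t in "f": print(t); hnd(t)
```

```text
11.9667 pos [ 0.6677 -0.0143  0.0533] drawer [94.7 -0.  53.3] yjaw -12.2 zax [ 7.e-04 -2.e-04 -1.e+00] F [-0.6  0.2 -0.2] w 23.8
f
side 83 med [90.3 -8.2 69.4] top z 83.1
   30 16 12.2   40 37 11.6   50 33 11.4   60 45 14.8   70 38 14.9   80 40 15.7   90 4 19.4   100 7 19.5   110 28 14.9
scene 30 med [94.1 -8.7 62. ] top z 75.9
   30 8 12.2   40 14 12.5   50 10 11.7   60 12 15.5   70 9 15.4   80 4 15.7   90 6 19.3   100 59 18.1
```

Both rear and front of the disc top are now at about 15 mm, so it has dropped home. I back off to centre the fingers, open them, and lift away.

Call:
send_rows:
  deltas:
    - {"dp":[-0.012,0.003,0],"rotation":[0,0,0]}
    - {"dp":[-0.024,0.005,0],"rotation":[0,0,0]}
    - {"dp":[-0.024,0.005,0],"rotation":[0,0,0]}

```text
clock: 12.32
position: [0.6641, -0.0135, 0.0532]
ee_rot: [-0.0, 0.778, 0.628, -0.0]
contact_force: [-0.1, 0.9, 0.4]
width: 0.024
```

Call:
send_rows:
  deltas:
    - {"dp":[0,0,0],"rotation":[0,0,0]}
    - {"dp":[0,0,0],"rotation":[0,0,0]}
    - {"dp":[0,0,0],"rotation":[0,0,0]}
    - {"dp":[0,0,0],"rotation":[0,0,0]}
    - {"dp":[0,0,0],"rotation":[0,0,0]}
  fingers: 0

```text
clock: 12.73
position: [0.6646, -0.0136, 0.0531]
ee_rot: [0.0, 0.778, 0.628, 0.0]
contact_force: [0.1, -0.6, 0.0]
width: 0.0427
```

Call:
send_rows:
  deltas:
    - {"dp":[0,0,0.1],"rotation":[0,0,0]}
    - {"dp":[0,0,0.25],"rotation":[0,0,0]}
    - {"dp":[0,0,0.45],"rotation":[0,0,0]}
    - {"dp":[0,0,0.7],"rotation":[0,0,0]}
    - {"dp":[0,0,1],"rotation":[0,0,0]}
    - {"dp":[0,0,1],"rotation":[0,0,0]}

```text
clock: 13.23
position: [0.6688, -0.0141, 0.1822]
ee_rot: [0.005, 0.778, 0.628, 0.005]
contact_force: [2.0, 1.6, 0.4]
width: 0.043
```

Call:
send_rows:
  deltas:
    - {"dp":[-0.3,-0.5,0.2],"rotation":[0,0,0]}
    - {"dp":[-0.6,-0.7,0.5],"rotation":[0,0,0]}
    - {"dp":[-1,-1,0.5],"rotation":[0,0,0]}
    - {"dp":[-1,-1,0.5],"rotation":[0,0,0]}
    - {"dp":[-1,-1,0.5],"rotation":[0,0,0]}

```text
clock: 13.65
position: [0.5413, -0.1363, 0.2357]
ee_rot: [0.001, 0.779, 0.627, -0.001]
contact_force: [-0.3, -0.8, 1.0]
width: 0.0425
```

Run:
```python
from h import *
st(); meas("g")
for t in "g": print(t); hnd(t)
for n in ("side","scene"):
    im=np.load("g"+n+".npy",allow_pickle=True).item(); q=drw(cloud(im),C,YAW)
    t=q[(q[...,2]>.0725)&(q[...,2]<.082)&(abs(q[...,1])<.02)&(q[...,0]>.05)&(q[...,0]<.13)]
    print(n,cv2.minEnclosingCircle((t[:,:2]*1000).astype(np.float32)),np.percentile(t[:,2],[50,95]))
```

```text
13.65 pos [ 0.5413 -0.1363  0.2357] drawer [  -2.9 -146.   235.7] yjaw -12.31 zax [ 6.e-04 -3.e-03 -1.e+00] F [-0.3 -0.8  1. ] w 42.5
g
side 6 med [87.7 -9.2 65.3] top z 70.4
   30 18 12.0   40 35 11.6   50 32 11.7   60 40 14.4
scene 164 med [97.4 -2.4 68.2] top z 76.8
   30 13 12.2   40 25 12.1   50 17 12.5   60 12 15.2   70 12 15.4   90 11 19.1   100 59 18.1Traceback (most recent call last):
  File "<stdin>", line 7, in <module>
    return _quantile_unchecked(
        a, q, axis, out, overwrite_input, method, keepdims, weights)
    return _ureduce(a,
                    func=_quantile_ureduce_func,
    ...<5 lines>...
                    overwrite_input=overwrite_input,
                    method=method)
    r = func(a, **kwargs)
    result = _quantile(arr,
                       quantiles=q,
    ...<2 lines>...
                       out=out,
                       weights=wgt)
    slices_having_nans = np.isnan(arr[-1, ...])
                                  ~~~^^^^^^^^^
IndexError: index -1 is out of bounds for axis 0 with size 0
```

View pics/gside.png

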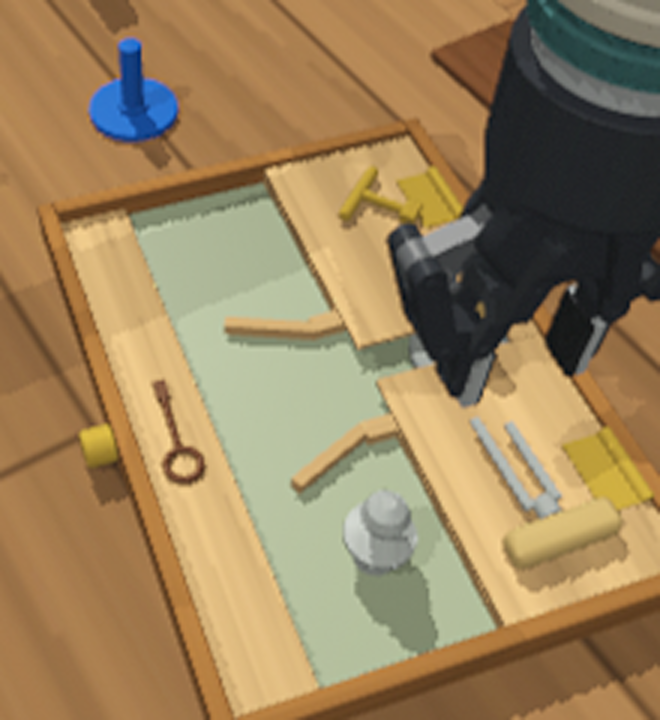

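View pics/gscene.png

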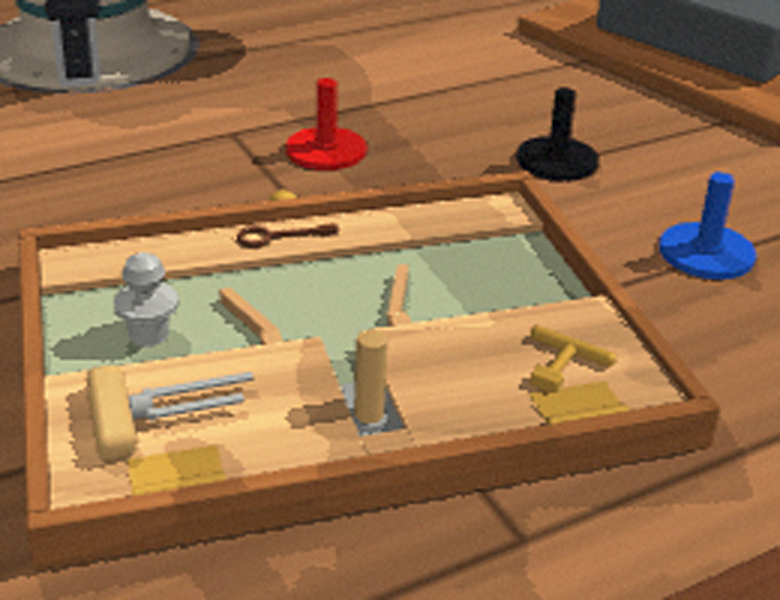

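The scene view shows the press upright in the slot (370,380 in the crop) with the bystanders untouched. One last check with the wrist camera.

Run:
```python
from h import *
im=eyes.get_image("wrist"); q=drw(cloud(im),C,YAW); np.save("gwrist.npy",im,allow_pickle=True); save(im,"gw.png",None,1.2)
t=q[(q[...,2]>.072)&(q[...,2]<.082)&(abs(q[...,1])<.02)&(q[...,0]>.05)&(q[...,0]<.13)]
print(len(t)); print(cv2.minEnclosingCircle((t[:,:2]*1000).astype(np.float32)),np.median(t[:,2])) if len(t) else 0
f=q[(q[...,2]>.005)&(q[...,2]<.0215)&(abs(q[...,1])<.012)&(q[...,0]>.058)&(q[...,0]<.116)]
k=np.linalg.lstsq(np.c_[f[:,:2],np.ones(len(f))],f[:,2],rcond=None)[0]; print(len(f),k,np.percentile(f[:,2],[10,50,90]))
```

```text
203
((90.79913330078125, -3.073819160461426), 8.446802139282227) 0.07552399567578974
1136 [ 0.01316725 -0.02284536  0.01457339] [0.01405378 0.01521726 0.018711  ]
```

View pics/gw.png

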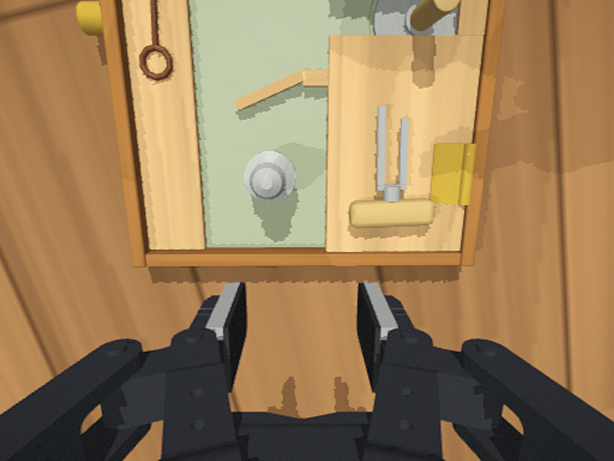

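```bash
python3 -c "
from h import *
print(manip.sign_off())"
```

```text
the job is handed in; nothing more can be done
None
```

I put the steel press away and handed the job in at about 14 s, well inside the 48 s limit. I lifted it by its handle, set it flat in the guide mouth at about drawer (-45, -1) mm and opened the fingers to 24 mm. Then I pushed it under the flap at about 1.5 N or less until it dropped into the pocket, which the pictures put near x = 92.

**Last checks**
- **Seated height:** the disc top measured about 15 mm at both front and rear, and the handle top 75.5 mm, against 15 and 76 mm when home.
- **Position and tilt:** the handle stands upright in the slot at x about 91. A plane fit to the disc gave a tilt of 0.01 to 0.02 rad per axis, with some flap and handle pixels in it.
- **Bystanders:** the stopper, cork puller, champagne key and sardine key look unmoved in the pictures. I did not measure them.
- **Arm:** the gripper is open and clear, touching nothing.

**Failed or disagreeing checks**
- **y reading:** the wrist picture gave y = -3 mm, but the handle was partly hidden there. A seated disc can be at most about 2.5 mm off the middle, so I left it.
- **Handle fit:** my handle-top fit from the side camera failed because the gripper blocked the view. I used the scene and wrist pictures instead.

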